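Set the glue press on a waste block and lock it

TASK

A waste block has just been glued to the bowl blank in the small blue press. Swing the press's lock ring loose by its lever, screw the spindle down by its wooden cross bar until the rubber foot bears snugly on the block without squeezing it hard, then tighten the lock ring firmly, clearly tighter than you found it but without heaving on it. Leave the glue-up centred and everything else on the bench alone.

Things in the scene. Friction and masses are not known exactly. Their poses are not given: they have to be found in the camera images.
- press: small blue cast-iron glue press, fixed to the bench. Origin on the spindle axis at bench level; z up, +x to the column at its back. Base 210 x 156 x 14 mm (80 mm in front of the axis to 130 mm behind), column 40 x 44 mm centred 106 mm behind the axis, arm and boss up to 124 mm above the bench. On the axis from below: base, blank, waste block, foot, boss, lock ring, cross bar
- bar_middle (a point): middle of the wooden cross bar on top of the spindle, on the spindle axis, about 200 mm above the bench; the bar is a level round rod 17 mm thick, 84 mm long, along this point's y axis, both ends alike. Clear room all round it: the only other things higher than 150 mm are the lever knob (86 mm from the axis, top 184 mm) and the 18 mm spindle under the bar
- lever_knob (a point): centre of the grip of the lock ring's lever: an upright black knob, 18 mm thick, from 143 to 184 mm above the bench (this point 172 mm), 86 mm from the spindle axis; a steel bar 10 mm thick (top 144 mm above the bench) joins it to the ring. It swings round the spindle axis: clockwise seen from above tightens, counter-clockwise loosens, with over 1.5 rad of way to loosen from the start
- lock_ring: knurled steel lock ring, 52 mm across, 127 to 148 mm above the bench; origin on the axis at its underside, x axis along the lever. It rises 18 mm a turn when loosened. Found nipped: 2 to 6 N at the knob frees it; 0.3 rad on it is loose, moves against 1.6 N and stays where left. Tightening, it meets the collet a little before where it was found, then the knob stiffens by about 0.3 N a mm; 9 to 12 N is a firm lock
- collet: split brass collet, 10 mm thick and 37 mm across, held round the spindle between press and lock ring, mostly hidden, with a key in the press so that it cannot turn; the ring presses it on the spindle's collar and so keeps the spindle from turning. Tightening carries the spindle on a trifle: the foot then bears 8 to 10 N harder. Origin on the spindle axis, 117 mm above the bench
- glue_block: the waste block: a loose thin wooden disc, 77 mm across and 8 mm thick, lying in the middle of the bowl blank under the foot; origin in the middle of its underside
- bowl_blank: the bowl blank: a loose wooden disc, 135 mm across and 29 mm thick, lying on the base of the press; origin in the middle of its underside
- glue_bottle: white bottle of wood glue with a blue cap, 52 mm across, 142 mm tall, standing on the bench; origin under its centre; a bystander
- dividers: spring dividers lying on the bench, 58 x 105 x 10 mm; origin at the middle of the underside; a bystander
- spindle: steel spindle with cross bar and, at its foot, a rubber pad 41 mm across; origin as point bar_middle. Clockwise from above lowers it, bar and all, 10 mm a turn; the foot starts 1.5 to 4 mm above the block. Ring loose, it turns against 0.05 N m and stays where left; once the foot bears, 40 to 70 N more per radian, and the torque to turn it climbs to about 0.1 N m more at 20 N. Very stiff while the ring is nipped
- try_square: try square with wooden stock and steel blade lying on the bench, 144 x 95 x 15 mm; origin at the middle of the underside; a bystander
- chuck_key: black drill chuck key lying on the bench, 85 x 72 x 18 mm; origin at the middle of the underside; a bystander
Things that resemble listed ones, but are neither listed nor needed, are in the scene too. There is more than one size of the glue_block; the one meant has the size given above.

How it is judged:
By the outcome, as a careful person would: the job done as asked, in the order asked, and still so for the second after the job is handed in, with the robot touching nothing.
It also fails if it takes over 72 s, if anything falls off the work surface, if the arm or the gripper's body presses on something with over 40 N, if the wrist force passes 120 N, or if a joint passes its speed limit or range.

ROBOT

A 6-joint arm with a two-finger parallel gripper is mounted at the origin on a cart in front of the work surface, level with it; the furniture and walls round the work are solid. World frame = base frame: x ahead of the robot, y to its left, z up, the work surface at z = 0. Lengths are in m, angles in rad, forces in N, time in s.
With the tool pointing down it reaches from about 0.325 to 0.775 m from the base axis. Payload 5.5 kg.
Tool frame: the origin (TCP) lies between the finger pads; the fingertips stand 8 mm ahead of it and the grasp point (between the pads) lies 11 mm behind it (tcp_to_tips is the distance from the TCP to the fingertips, in m); z points along the fingers, y is the direction in which the jaws open and shut (so a half turn about z gives the same grasp; the last joint's range is limited). The gripper opens to 88 mm and grips with 3 to 60 N. Pads are 20 mm wide; open, the fingers measure 115 mm over their backs; the gripper's body (75 mm by 178 mm) begins 61 mm behind the grasp point.
Start: joints at [1.068, 0.091, 1.231, -0, 1.82, -0.057], TCP at [0.259, 0.541, 0.231] pointing down, gripper open.
Joint ranges: [-2.87, 2.87], [-0.86, 2.18], [0.17, 2.46], [-1.51, 4.65], [0.06, 2.69], [-2.65, 2.65]. Speed limits (rad/s): [2.57, 2.57, 3.01, 3.14, 3.14, 3.14].

INTERFACE

Orientations are given as a unit quaternion [w, x, y, z].
In Python, from bench import * gives the robot as it stands. Calls block until the motion is done:
- move_to(position, orientation): joint-space move of the TCP to a pose.
- move_l(position, speed=0.15, orientation=None): straight line of the TCP; orientation=None keeps the orientation; speed is the mean speed in m/s.
- movej(angles): joint-space move.
- gripper_open() and close(): open the fingers fully, or close them until they stop; the grip force is fixed at half the most.
- hold(seconds).
- inverse_kinematics(position, orientation): joint angles nearest the present ones, or None.
- state(): the state.
- get_image(name): name is "scene" or "top" or "wrist"; returns a dict with "frame" (420x560x3 uint8, blue, green, red), "depth" (420x560 float32, m along the optical axis (not along the pixel's ray), 0 where there is no reading), "camera_matrix" (3x3 intrinsics, pixels), "view" (4x4, takes a point from world to camera coordinates). Camera axes: x right, y up, looking along -z (the intrinsics and any distortion apply to the point x, -y, -z); pixel columns grow to the right and rows downward; lengths in m; the calibration is good to about 2 mm. A picture is of the moment at which its call begins.
A pose or a line that the arm cannot do raises IKError and nothing moves.
- job_done(): hands the job in, once; it reports no verdict.
The state is a dict: "time": time; "joint_pos": joint angles; "dq": joint speeds; "joint_torque": joint torques, N m; "ee_pos": TCP position; "ee_rot": TCP orientation; "ft_force": force on the tool from outside, world axes, zero at the start; "moment": the same for the moment, N m; "finger_gap": finger opening in m.
Only numpy, scipy, OpenCV 4.12 (cv2) and the standard library are available. Lean on these libraries where they do the work, as an engineer would, in place of code of your own. Each camera call takes 0.05 s, during which the arm holds its last target. There are 200 camera calls.

## Working session

There is one attempt and no reset: what is moved stays moved. The work goes in short steps, each a Python script; the robot and the scene stay as the last script left them, time stands still between calls to the robot, and variables do not carry over. Pictures are saved under pics/ and viewed, about 8 in all and at most 12, crops included, and the job is handed in when it is done.

```bash
mkdir -p pics; ls; python3 - <<'E'
from bench import *
import cv2,numpy as np
ims=[]
for n in("scene","top"):
    d=get_image(n); cv2.imwrite(f"pics/{n}0.png",d["frame"]); np.savez(f"pics/{n}0.npz",**d)
    print(n,d["camera_matrix"].round(1).tolist(),d["view"].round(3).tolist())
s=state();print({k:np.round(v,3).tolist() if not isinstance(v,(int,float)) else v for k,v in s.items()})
E
```

```text
pics
scene [[502.6, 0.0, 276.0], [0.0, 502.6, 211.8], [0.0, 0.0, 1.0]] [[-0.561, -0.828, -0.013, 0.288], [0.38, -0.271, 0.885, -0.367], [-0.736, 0.491, 0.466, -0.883], [0.0, 0.0, 0.0, 1.0]]
top [[509.4, 0.0, 277.9], [0.0, 509.4, 207.3], [0.0, 0.0, 1.0]] [[0.018, -1.0, 0.009, -0.047], [0.981, 0.02, 0.191, -0.588], [-0.191, 0.006, 0.981, -1.454], [0.0, 0.0, 0.0, 1.0]]
{'time': 0.1, 'joint_pos': [1.068, 0.092, 1.232, -0.0, 1.82, -0.057], 'dq': [0.001, -0.003, -0.001, 0.0, 0.001, -0.0], 'joint_torque': [0.003, -44.786, -40.757, 0.07, 0.029, -0.0], 'ee_pos': [0.259, 0.541, 0.23], 'ee_rot': [-0.0, 0.221, 0.975, -0.001], 'ft_force': [0.459, -0.517, -0.034], 'moment': [0.01, -0.001, -0.017], 'finger_gap': 0.08783610235226379}
```

View pics/scene0.png

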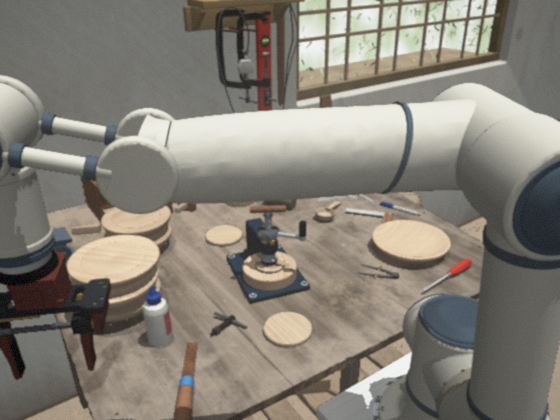

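View pics/top0.png

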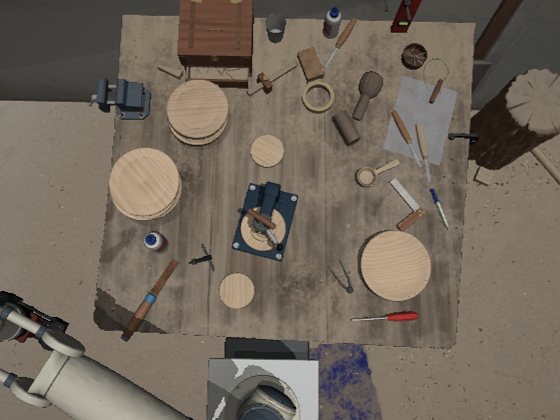

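The top view shows the press at about (265,222) with its column towards +x (270,195). The bar is near (262,218) and the knob near (278,243). In the scene view the bar is at (268,209) and the knob at (302,229). I'll enlarge both and back-project with depth.

```bash
cat > geo.py <<'E'
import numpy as np,cv2
def world(d,u,v,z=None):
    K=d["camera_matrix"];V=np.array(d["view"]);R=V[:3,:3];t=V[:3,3]
    r=np.array([(u-K[0,2])/K[0,0],-(v-K[1,2])/K[1,1],-1.])
    c=-R.T@t; w=R.T@r
    s=d["depth"][int(round(v)),int(round(u))] if z is None else (z-c[2])/w[2]
    return c+s*w
def cloud(d):
    h,w=d["depth"].shape;u,v=np.meshgrid(np.arange(w),np.arange(h));K=d["camera_matrix"];V=np.array(d["view"]);D=d["depth"]
    P=np.stack([(u-K[0,2])/K[0,0]*D,-(v-K[1,2])/K[1,1]*D,-D],-1)
    return (P-V[:3,3])@V[:3,:3]
def pix(d,p):
    V=np.array(d["view"]);K=d["camera_matrix"];c=V[:3,:3]@p+V[:3,3]
    return K[0,2]+K[0,0]*c[0]/-c[2],K[1,2]-K[1,1]*c[1]/-c[2]
E
python3 - <<'E'
from geo import *
a=np.load("pics/top0.npz");b=np.load("pics/scene0.npz")
A=cv2.resize(a["frame"][175:270,215:315],None,fx=5,fy=5,interpolation=cv2.INTER_CUBIC)[:, :400]
A=cv2.resize(a["frame"][180:265,225:305],(400,425),interpolation=cv2.INTER_CUBIC)
B=cv2.resize(b["frame"][195:300,225:321],(388,425),interpolation=cv2.INTER_CUBIC)
cv2.imwrite("pics/crop0.png",np.hstack([A,B]))
P=cloud(a)
for n,m in(("bar",(P[...,2]>.188)&(P[...,2]<.225)),("knob",(P[...,2]>.155)&(P[...,2]<.187))):
    m=m&(a["depth"]>0);m[:175]=0;m[270:]=0;m[:,:220]=0;m[:,310:]=0
    k,l,st,_=cv2.connectedComponentsWithStats(m.astype(np.uint8))
    for i in range(1,k):
        if st[i,4]>5:
            q=P[l==i];print(n,st[i],q.mean(0).round(4),q[:,2].max().round(3), cv2.fitLine(q[:,:2].astype(np.float32),2,0,.01,.01).ravel().round(3),np.ptp(q,0).round(3))
m=(P[...,2]>.008)&(P[...,2]<.02);m[:175]=0;m[270:]=0;m[:,:220]=0;m[:,310:]=0
bl=a["frame"].astype(int);m&=(bl[...,0]>bl[...,2]+8)
c=P[m][:,:2].astype(np.float32);print("base",len(c),cv2.minAreaRect(c))
E
```

```text
bar [247 208  29  22 197] [0.529  0.0096 0.2039] 0.213 [0.539 0.842 0.529 0.01 ] [0.055 0.075 0.023]
knob [258 221   5   4   9] [0.5223 0.0127 0.1773] 0.187 [0.273 0.962 0.522 0.013] [0.005 0.011 0.027]
knob [276 243   7   8  41] [ 0.4582 -0.0397  0.1766] 0.185 [ 0.813  0.582  0.458 -0.04 ] [0.018 0.016 0.03 ]
base 1149 ((0.5540643930435181, 0.0026717856526374817), (0.1538437455892563, 0.20758526027202606), 76.3770980834961)
```

View pics/crop0.png

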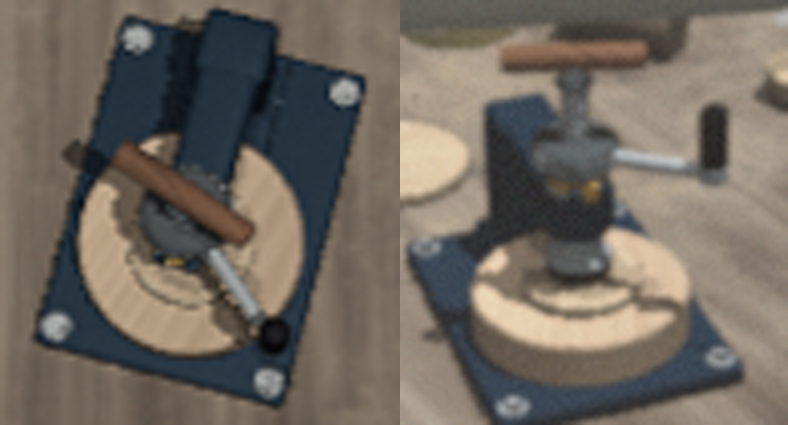

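The crop shows the bar running upper-left to lower-right above the ring, with the knob at the lower right. The numbers agree: the axis from the base rectangle is (0.5297, 0.0086), the bar middle is (0.529, 0.0096), the knob radius is 86 mm, and the heights match. Next I'll check IK and grip the knob.

```bash
cat > h.py <<'E'
from bench import *
import numpy as np
from scipy.spatial.transform import Rotation as Ro
C=np.array([.5295,.009]);RK=.0862
def q(psi):  # tool down, jaw axis y at world yaw psi
    c,s=np.cos(psi),np.sin(psi)
    x=Ro.from_matrix(np.array([[-s,c,0],[c,s,0],[0,0,-1.]])).as_quat(); return [x[3],x[0],x[1],x[2]]
def kn(phi,z): return [*(C+RK*np.array([np.cos(phi),np.sin(phi)])),z]
def ft(n=5):
    F=[];M=[]
    for _ in range(n): s=state();F.append(s["ft_force"]);M.append(s["moment"]);hold(.02)
    return np.mean(F,0),np.mean(M,0)
def show(phi=None,t=""):
    F,M=ft();s=state();r=""
    if phi is not None: r="tang(ccw) %.2f rad %.2f"%(F[1]*np.cos(phi)-F[0]*np.sin(phi),F[0]*np.cos(phi)+F[1]*np.sin(phi))
    print(t,"t%.2f"%s["time"],"F",F.round(2),"M",M.round(3),r,"gap %.4f"%s["finger_gap"],"p",np.round(s["ee_pos"],4),"q6 %.2f"%s["joint_pos"][5])
E
python3 - <<'E'
from h import *
phi=np.arctan2(-.0397-C[1],.4582-C[0]);print(phi)
for d in(0,.6,-.4):
  for s in(1,-1):
    j=inverse_kinematics(kn(phi+d,.161),q(phi+d+s*np.pi/2));print("knob",d,s,None if j is None else np.round(j,2))
for dp in(0,np.pi):
  for d in(0,-1.5,-3):
    j=inverse_kinematics([*C,.2],q(1.002+np.pi/2+dp+d));print("bar",dp,d,None if j is None else np.round(j,2))
show()
E
```

```text
-2.5423473499649107
knob 0 1 [-0.16 -0.29  1.71 -0.    1.72  0.81]
knob 0 -1 [-0.16 -0.29  1.71 -0.    1.72 -2.33]
knob 0.6 1 [-0.21 -0.17  1.61 -0.    1.7   0.16]
knob 0.6 -1 None
knob -0.4 1 [-0.09 -0.34  1.75 -0.    1.73  1.28]
knob -0.4 -1 [-0.09 -0.34  1.75 -0.    1.73 -1.86]
bar 0 0 [-0.05 -0.1   1.48 -0.    1.77 -2.62]
bar 0 -1.5 [-0.05 -0.1   1.48 -0.    1.77 -1.12]
bar 0 -3 [-0.05 -0.1   1.48 -0.    1.77  0.38]
bar 3.141592653589793 0 [-0.05 -0.1   1.48 -0.    1.77  0.52]
bar 3.141592653589793 -1.5 [-0.05 -0.1   1.48 -0.    1.77  2.02]
bar 3.141592653589793 -3 None
 t0.18 F [ 0.41 -0.46  0.14] M [-0.019 -0.007 -0.019]  gap 0.0880 p [0.2586 0.5412 0.2299] q6 -0.06
```

```bash
python3 - <<'E'
from h import *
phi=-2.5423;o=q(phi+np.pi/2)
move_to(kn(phi,.255),o); show(phi,"above")
d=get_image("wrist");import cv2;cv2.imwrite("pics/w1.png",d["frame"])
move_l(kn(phi,.161),.1,o); show(phi,"down")
close(); show(phi,"closed")
E
```

```text
above t2.47 F [ 0.22 -0.06  0.23] M [-0.036  0.113 -0.   ] tang(ccw) 0.17 rad -0.15 gap 0.0882 p [ 0.4585 -0.0389  0.2549] q6 0.81
down t3.69 F [-0.09 -0.45  0.31] M [-0.049  0.122 -0.008] tang(ccw) 0.32 rad 0.33 gap 0.0876 p [ 0.4588 -0.0397  0.162 ] q6 0.81
closed t4.86 F [ 1.23 -1.92 -0.23] M [-0.37  -0.045 -0.035] tang(ccw) 2.28 rad 0.06 gap 0.0172 p [ 0.4585 -0.0399  0.161 ] q6 0.81
```

View pics/w1.png

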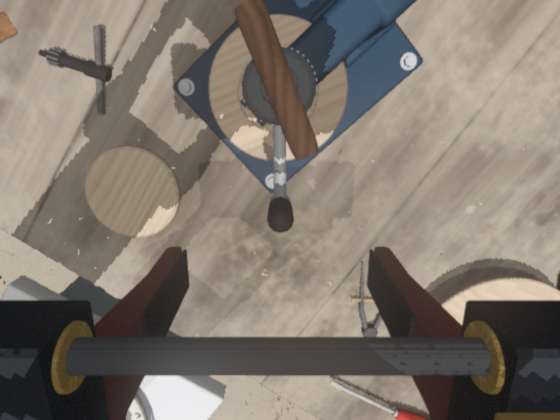

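The wrist view shows the knob at (280,213), centred between the fingers, with the bar clear of them. The gap of 17.2 mm confirms the grip. Next I'll swing it counter-clockwise to loosen.

```bash
python3 - <<'E'
from h import *
p0=-2.5423
for d in(.04,.1,.2,.35,.5,.65):
    p=p0+d; move_l(kn(p,.161+.00286*d),.06,q(p+np.pi/2)); show(p,"d%.2f"%d)
E
```

```text
d0.04 t5.19 F [ 0.3  -1.1  -0.52] M [-0.252  0.055 -0.038] tang(ccw) 1.06 rad 0.42 gap 0.0171 p [ 0.4603 -0.0425  0.1611] q6 0.77
d0.10 t5.53 F [-0.56 -0.7  -0.27] M [-0.127  0.205 -0.082] tang(ccw) 0.17 rad 0.88 gap 0.0170 p [ 0.4634 -0.0464  0.1612] q6 0.70
d0.20 t5.90 F [ 0.63 -1.37 -1.26] M [-0.337 -0.052 -0.025] tang(ccw) 1.41 rad 0.54 gap 0.0176 p [ 0.4694 -0.0528  0.1615] q6 0.59
d0.35 t6.35 F [ 1.   -1.65 -1.97] M [-0.393 -0.119 -0.046] tang(ccw) 1.78 rad 0.76 gap 0.0169 p [ 0.4793 -0.0611  0.162 ] q6 0.43
d0.50 t6.80 F [ 1.53 -2.54 -2.  ] M [-0.521 -0.164 -0.095] tang(ccw) 2.52 rad 1.56 gap 0.0171 p [ 0.4903 -0.0678  0.1625] q6 0.27
d0.65 t7.25 F [ 1.11 -3.52 -1.73] M [-0.629 -0.199 -0.105] tang(ccw) 2.17 rad 2.99 gap 0.0175 p [ 0.5022 -0.0728  0.163 ] q6 0.11
```

```bash
python3 - <<'E'
from h import *
import cv2
a=get_image("scene");b=get_image("wrist");t=get_image("top")
A=cv2.resize(a["frame"][170:300,205:345],None,fx=2.8,fy=2.8,interpolation=cv2.INTER_CUBIC)
B=cv2.resize(b["frame"],(400,364))[:, :]
cv2.imwrite("pics/c2.png",np.hstack([A[:364,:390],B]))
show(-2.5423+.65)
E
```

```text
t7.48 F [ 1.32 -3.33 -2.19] M [-0.687 -0.225 -0.127] tang(ccw) 2.31 rad 2.74 gap 0.0171 p [ 0.5022 -0.0728  0.1629] q6 0.11
```

View pics/c2.png

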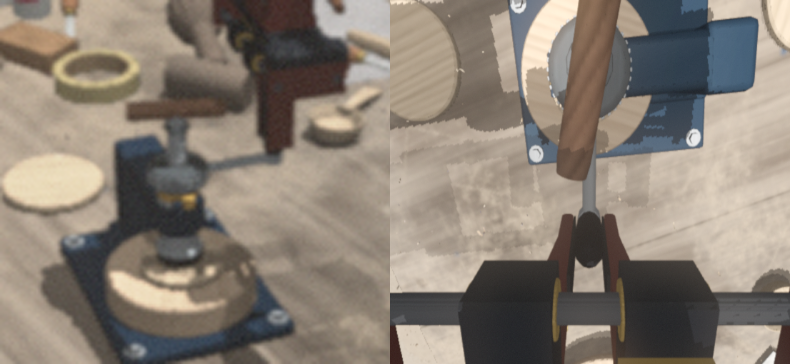

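The lever came along with the gripper and the bar stayed put. The tangential force sign looks odd, so I'll test it with a small back-and-forth swing, ending loose and released.

```bash
python3 - <<'E'
from h import *
p0=-2.5423
for d in(.6,.55,.6,.65):
    p=p0+d; move_l(kn(p,.161+.00286*d),.03,q(p+np.pi/2)); show(p,"d%.2f"%d)
gripper_open(); show(p,"open")
E
```

```text
d0.60 t7.86 F [ 0.72 -3.   -1.35] M [-0.657 -0.011 -0.168] tang(ccw) 1.76 rad 2.53 gap 0.0169 p [ 0.4981 -0.0713  0.1627] q6 0.16
d0.55 t8.23 F [ 0.03 -3.12 -1.27] M [-0.646  0.065 -0.126] tang(ccw) 1.31 rad 2.84 gap 0.0169 p [ 0.4942 -0.0697  0.1625] q6 0.21
d0.60 t8.61 F [-0.21 -3.44 -1.2 ] M [-0.682  0.147 -0.106] tang(ccw) 1.05 rad 3.28 gap 0.0173 p [ 0.4982 -0.0714  0.1627] q6 0.16
d0.65 t8.98 F [-0.18 -3.44 -1.21] M [-0.762  0.128 -0.138] tang(ccw) 0.92 rad 3.32 gap 0.0175 p [ 0.5022 -0.0728  0.1629] q6 0.11
open t10.22 F [-0.01 -0.12 -0.06] M [-0.059  0.095 -0.008] tang(ccw) 0.03 rad 0.12 gap 0.0877 p [ 0.5022 -0.0728  0.1628] q6 0.11
```

```bash
python3 - <<'E'
from h import *
import cv2
from geo import cloud
p=state()["ee_pos"]; move_l([p[0],p[1],.262],.2)
psi=1.002+np.pi/2-.05
move_to([*C,.262],q(psi)); show(None,"above bar")
d=get_image("wrist");P=cloud(d)
m=(P[...,2]>.19)&(P[...,2]<.22)&(d["depth"]>0)&(np.hypot(P[...,0]-C[0],P[...,1]-C[1])<.06)
k,l,st,_=cv2.connectedComponentsWithStats(m.astype(np.uint8));i=1+st[1:,4].argmax();print(st[i])
Q=P[l==i].astype(np.float32);top=Q[Q[:,2]>np.percentile(Q[:,2],50)]
r=cv2.minAreaRect(Q[:,:2].copy());f=cv2.fitLine(top[:,:2].copy(),2,0,.01,.01).ravel()
print(len(Q),r,f,np.degrees(np.arctan2(f[1],f[0])),"top z",np.percentile(Q[:,2],[2,50,90,98]).round(4))
np.savez("pics/w2.npz",**d);cv2.imwrite("pics/w2.png",d["frame"])
E
```

```text
above bar t13.23 F [-0.02  0.39  0.09] M [ 0.066  0.017 -0.016]  gap 0.0882 p [0.5295 0.0089 0.2619] q6 -2.57
[ 259  163   36  133 3378]
3378 ((0.5312070846557617, 0.009207721799612045), (0.0850125178694725, 0.01685504801571369), 59.384334564208984) [0.50840557 0.8611178  0.5307118  0.00816537] 59.44232 top z [0.2004 0.2067 0.2082 0.2088]
```

View pics/w2.png

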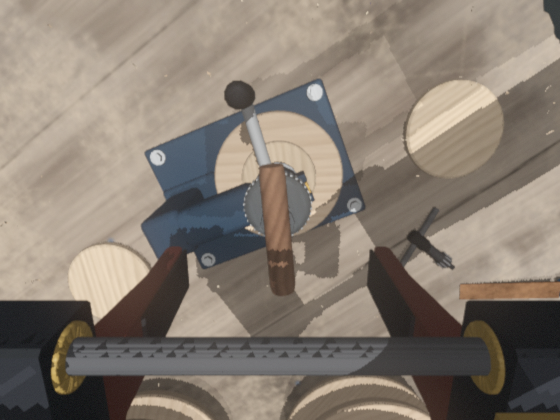

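The wrist view shows the bar from (272,170) to (283,290) and the lever swung away at (240,95). The bar fits as 85×16.9 mm, centred at (0.531, 0.009), at 59.4° with its top at 208.5 mm, all as expected. I'll grip it and start turning.

```bash
cat >> h.py <<'E'
B=np.array([.5306,.0090]);PS0=2.583
def turn(a,dx=(0,0)): move_to([*(B+np.array(dx)),.2-.01*a/(2*np.pi)],q(PS0-a))
E
python3 - <<'E'
from h import *
move_to([*B,.262],q(PS0)); show(None,"above")
move_l([*B,.2],.1); show(None,"down")
close(); show(None,"closed")
for a in(.2,.4,.6,.8): turn(a); show(None,"a%.2f"%a)
E
```

```text
above t13.62 F [ 0.27 -0.1  -0.5 ] M [0.087 0.056 0.023]  gap 0.0877 p [0.5306 0.009  0.262 ] q6 -2.63
down t14.47 F [-0.2   0.42 -0.09] M [ 0.083  0.049 -0.007]  gap 0.0879 p [0.531  0.009  0.2012] q6 -2.63
closed t15.65 F [-1.69  0.73  0.6 ] M [ 0.224  0.325 -0.016]  gap 0.0164 p [0.5304 0.0091 0.2   ] q6 -2.63
a0.20 t16.04 F [-2.5   1.51  0.78] M [ 0.335  0.473 -0.026]  gap 0.0165 p [0.5304 0.0091 0.1997] q6 -2.43
a0.40 t16.43 F [-2.96  2.35  1.04] M [ 0.42   0.557 -0.032]  gap 0.0163 p [0.5305 0.0091 0.1993] q6 -2.23
a0.60 t16.82 F [-3.59  2.23  0.67] M [ 0.485  0.659 -0.034]  gap 0.0165 p [0.5305 0.0091 0.199 ] q6 -2.04
a0.80 t17.22 F [-4.04  2.99  0.87] M [ 0.523  0.704 -0.063]  gap 0.0161 p [0.5305 0.0091 0.1987] q6 -1.84
```

Mz comes out negative under a clockwise turn, so I'll settle the sign with a 1 mm sideways shift, which also helps centre the grip.

```bash
python3 - <<'E'
from h import *
turn(.8,(-.001,.0007));show(None,"shift")
turn(1.0,(-.001,.0007));show(None,"1.0")
turn(.9,(-.001,.0007));show(None,"back .9")
turn(1.0,(-.001,.0007));show(None,"1.0")
E
```

```text
shift t17.55 F [-0.12  0.92 -0.36] M [0.075 0.062 0.034]  gap 0.0165 p [0.53   0.0094 0.1987] q6 -1.83
1.0 t17.94 F [ 0.17  0.13 -0.74] M [ 0.06  -0.108 -0.036]  gap 0.0160 p [0.5298 0.0095 0.1984] q6 -1.63
back .9 t18.27 F [ 1.29 -0.31 -1.09] M [-0.058 -0.221  0.054]  gap 0.0161 p [0.5298 0.0095 0.1986] q6 -1.73
1.0 t18.61 F [ 1.65 -0.27 -1.13] M [-0.041 -0.286 -0.069]  gap 0.0164 p [0.5297 0.0096 0.1984] q6 -1.63
```

```bash
cat >> h.py <<'E'
B2=B+np.array([-.0008,.0005])
def slow(a,T=.6):
    p=np.array([*B2,.2-.01*a/(2*np.pi)]);L=np.linalg.norm(p-np.array(state()["ee_pos"]))
    move_l(p,max(L,1e-4)/T,q(PS0-a)); s=state(); F,M=ft(6)
    print("a%.2f t%.2f inst Mz %.3f tq6 %.3f | avg Mz %.3f F %s q6 %.3f gap %.4f"%(a,s["time"],s["moment"][2],s["joint_torque"][5],M[2],F.round(1),s["joint_pos"][5],s["finger_gap"]))
E
python3 - <<'E'
from h import *
for a in(1.1,1.2,1.3,1.4): slow(a)
E
```

```text
a1.10 t18.87 inst Mz -0.069 tq6 0.269 | avg Mz -0.047 F [ 1.   0.6 -1.3] q6 -1.533 gap 0.0162
a1.20 t19.22 inst Mz -0.089 tq6 0.296 | avg Mz -0.055 F [ 1.1  0.8 -1. ] q6 -1.433 gap 0.0161
a1.30 t19.57 inst Mz -0.064 tq6 0.294 | avg Mz -0.033 F [ 1.1  1.  -0.9] q6 -1.333 gap 0.0161
a1.40 t19.92 inst Mz -0.005 tq6 0.294 | avg Mz -0.029 F [ 0.7  1.5 -0.9] q6 -1.233 gap 0.0164
```

```bash
sed -i 's/F,M=ft(6)/F,M=ft(10)/' h.py; python3 - <<'E'
from h import *
for a in(1.5,1.6,1.7,1.8,1.9): slow(a)
import cv2
a=get_image("scene");A=cv2.resize(a["frame"][190:300,215:325],None,fx=4,fy=4,interpolation=cv2.INTER_CUBIC)
b=np.load("pics/scene0.npz")["frame"];Bm=cv2.resize(b[190:300,215:325],None,fx=4,fy=4,interpolation=cv2.INTER_CUBIC)
cv2.imwrite("pics/c3.png",np.hstack([A[:,:400],Bm[:,:400]]))
E
```

```text
a1.50 t20.27 inst Mz -0.017 tq6 0.288 | avg Mz -0.027 F [ 1.2  1.4 -1. ] q6 -1.133 gap 0.0159
a1.60 t20.68 inst Mz -0.098 tq6 0.260 | avg Mz -0.056 F [ 1.3  2.2 -0.7] q6 -1.033 gap 0.0164
a1.70 t21.10 inst Mz -0.039 tq6 0.285 | avg Mz -0.029 F [ 1.3  2.4 -0.2] q6 -0.933 gap 0.0163
a1.80 t21.52 inst Mz 0.020 tq6 0.342 | avg Mz 0.041 F [ 1.7  2.7 -0. ] q6 -0.833 gap 0.0162
a1.90 t21.93 inst Mz 0.079 tq6 0.401 | avg Mz 0.078 F [1.7 3.  0.7] q6 -0.733 gap 0.0163
```

View pics/c3.png

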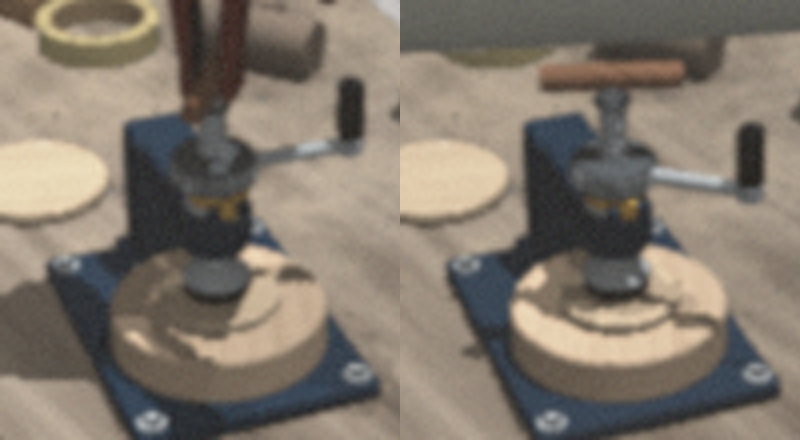

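Mz and tq6 sat flat until a≈1.7, then rose steadily through 1.8 and 1.9. The picture shows the foot resting on the centred block, with the lever still where I left it. At 0.15–0.2 rad past contact that is about 8–15 N, which leaves room for the 8–10 N the lock adds. I'll release the bar and regrip the knob.

```bash
python3 - <<'E'
from h import *
from geo import cloud
import cv2
gripper_open(); show(None,"open")
p=state()["ee_pos"]; move_l([p[0],p[1],.262],.2)
p=-2.5423+.65; o=q(p+np.pi/2)
move_to(kn(p,.255),o); show(p,"above")
d=get_image("wrist");P=cloud(d);xy=P[...,:2]-C
m=(P[...,2]>.165)&(P[...,2]<.192)&(d["depth"]>0)&(abs(np.linalg.norm(xy,axis=-1)-.086)<.02)
Q=P[m];print(m.sum(),np.median(Q,0),cv2.minEnclosingCircle(Q[:,:2].astype(np.float32)))
c=cv2.minEnclosingCircle(Q[:,:2].astype(np.float32))[0];print("phi",np.arctan2(c[1]-C[1],c[0]-C[0]),"expected",p,"r",np.hypot(c[0]-C[0],c[1]-C[1]))
m=(P[...,2]>.18)&(P[...,2]<.22)&(d["depth"]>0)&(np.linalg.norm(xy,axis=-1)<.055)
Q=P[m];print("bar",m.sum(),cv2.minAreaRect(Q[:,:2].astype(np.float32)),"top",np.percentile(Q[:,2],98))
E
```

```text
open t23.41 F [-0.04  0.08 -0.05] M [-0.04   0.026  0.009]  gap 0.0877 p [0.5298 0.0095 0.197 ] q6 -0.73
above t24.78 F [-0.08  0.19  0.08] M [-0.048  0.061 -0.001] tang(ccw) -0.13 rad -0.15 gap 0.0882 p [ 0.5022 -0.0723  0.2542] q6 0.11
653 [ 0.50439598 -0.06855482  0.1828643 ] ((0.5035317540168762, -0.07120467722415924), 0.008989683352410793)
phi -1.883919592711766 expected -1.8923 r 0.084303855475723
bar 5031 ((0.5311372876167297, 0.009644195437431335), (0.022473609074950218, 0.08406311273574829), 38.87356185913086) top 0.20606532656762475
```

The bar is now at 129°, having turned 110° against 109° commanded. The knob is 0.01 rad from where it was expected. Next I'll grip it and tighten clockwise.

```bash
cat >> h.py <<'E'
C=np.array([.5302,.0092]);RK=.086
def kz(d): return .161+.00286*d
def swing(d,v=.06):
    p=-2.5423+d; move_l(kn(p,kz(d)),v,q(p+np.pi/2)); show(p,"d%.2f"%d)
E
python3 - <<'E'
from h import *
swing(.65,.1)
close(); show(-1.892,"closed")
for d in(.5,.3,.2,.15,.1,.05,0): swing(d)
E
```

```text
d0.65 t25.99 F [-0.27  0.02  0.24] M [-0.039  0.076  0.013] tang(ccw) -0.26 rad 0.07 gap 0.0879 p [ 0.5035 -0.0725  0.1639] q6 0.11
closed t27.16 F [-1.27 -0.08  0.14] M [-0.038  0.299  0.004] tang(ccw) -1.18 rad 0.48 gap 0.0177 p [ 0.5029 -0.0724  0.1628] q6 0.11
d0.50 t27.61 F [-2.15  0.62  0.57] M [0.012 0.412 0.016] tang(ccw) -2.20 rad 0.42 gap 0.0172 p [ 0.4911 -0.0674  0.1624] q6 0.26
d0.30 t28.12 F [-2.46  0.04  0.81] M [0.011 0.526 0.04 ] tang(ccw) -1.95 rad 1.50 gap 0.0174 p [ 0.4767 -0.0582  0.1618] q6 0.48
d0.20 t28.50 F [-2.99  0.18  1.15] M [-0.036  0.581  0.033] tang(ccw) -2.27 rad 1.95 gap 0.0175 p [ 0.4703 -0.0526  0.1616] q6 0.59
d0.15 t28.83 F [-1.03 -2.09  1.09] M [-0.356  0.308  0.093] tang(ccw) 0.83 rad 2.18 gap 0.0172 p [ 0.4675 -0.0497  0.1615] q6 0.64
d0.10 t29.17 F [-1.07 -3.35  1.68] M [-0.586  0.233  0.089] tang(ccw) 1.87 rad 2.98 gap 0.0170 p [ 0.4646 -0.0465  0.1614] q6 0.70
d0.05 t29.50 F [-0.61 -4.44  2.14] M [-0.813  0.196  0.095] tang(ccw) 3.16 rad 3.17 gap 0.0172 p [ 0.4619 -0.0431  0.1614] q6 0.75
d0.00 t29.83 F [-0.15 -4.84  2.6 ] M [-0.906  0.196  0.124] tang(ccw) 3.91 rad 2.85 gap 0.0173 p [ 0.4594 -0.0397  0.1613] q6 0.81
```

Contact with the collet shows at d≈0.19. The slope is about 0.25–0.3 N/mm, with about 4–5.5 N at the position where it was found. I'll carry on in small steps.

```bash
python3 - <<'E'
from h import *
for d in(-.06,-.12,-.16): swing(d,.03)
E
```

```text
d-0.06 t30.24 F [-0.36 -6.23  3.13] M [-1.09   0.138  0.16 ] tang(ccw) 5.16 rad 3.50 gap 0.0174 p [ 0.4567 -0.0356  0.1612] q6 0.88
d-0.12 t30.65 F [ 0.34 -7.02  3.62] M [-1.213  0.096  0.204] tang(ccw) 6.39 rad 2.94 gap 0.0173 p [ 0.4543 -0.0313  0.1612] q6 0.95
d-0.16 t31.00 F [ 0.18 -7.68  3.18] M [-1.353  0.099  0.211] tang(ccw) 7.03 rad 3.10 gap 0.0168 p [ 0.4528 -0.0285  0.1611] q6 0.99
```

```bash
python3 - <<'E'
from h import *
for d in(-.2,-.245): swing(d,.03)
hold(.3);show(-2.5423-.245,"held")
E
```

```text
d-0.20 t31.35 F [ 0.35 -8.82  3.31] M [-1.494  0.105  0.246] tang(ccw) 8.27 rad 3.11 gap 0.0174 p [ 0.4514 -0.0255  0.1611] q6 1.04
d-0.24 t31.71 F [ 0.96 -9.99  3.34] M [-1.659 -0.05   0.159] tang(ccw) 9.70 rad 2.56 gap 0.0174 p [ 0.4502 -0.0223  0.1611] q6 1.09
held t32.09 F [ 0.6  -9.66  3.73] M [-1.676 -0.026  0.125] tang(ccw) 9.27 rad 2.79 gap 0.0171 p [ 0.4502 -0.0223  0.161 ] q6 1.09
```

The knob reads 9.3–9.7 N, a firm lock. I'll release, back off, and check that it holds.

```bash
python3 - <<'E'
from h import *
from geo import cloud
import cv2
p=-2.5423-.245
gripper_open(); show(p,"open")
e=state()["ee_pos"]; move_l([e[0],e[1],.255],.15)
d=get_image("wrist");P=cloud(d);xy=P[...,:2]-C
m=(P[...,2]>.165)&(P[...,2]<.192)&(d["depth"]>0)&(abs(np.linalg.norm(xy,axis=-1)-.086)<.02)
c=cv2.minEnclosingCircle(P[m][:,:2].astype(np.float32))[0];print("phi",np.arctan2(c[1]-C[1],c[0]-C[0]),"cmd",p)
m=(P[...,2]>.18)&(P[...,2]<.22)&(d["depth"]>0)&(np.linalg.norm(xy,axis=-1)<.055)
print("bar",cv2.minAreaRect(P[m][:,:2].astype(np.float32)))
movej([1.068,.091,1.231,0,1.82,-.057]); show()
a=get_image("scene")["frame"];t=get_image("top");np.savez("pics/top9.npz",**t)
A=cv2.resize(a[190:300,215:325],None,fx=3.9,fy=3.9,interpolation=cv2.INTER_CUBIC)[:,:400]
T=cv2.resize(t["frame"][180:265,225:305],(400,429),interpolation=cv2.INTER_CUBIC)
cv2.imwrite("pics/c9.png",np.hstack([A,T]))
b=np.load("pics/top0.npz")["frame"];df=cv2.blur(cv2.absdiff(b,t["frame"]).max(2),(5,5))>25
k,l,st,_=cv2.connectedComponentsWithStats(df.astype(np.uint8));print([s.tolist() for s in st[1:] if s[4]>25])
E
```

```text
open t33.33 F [-0.28 -0.23  0.03] M [-0.001  0.138 -0.007] tang(ccw) 0.12 rad 0.34 gap 0.0877 p [ 0.4495 -0.0206  0.1603] q6 1.10
phi -2.73134457159484 cmd -2.7873
bar ((0.53160160779953, 0.009550537914037704), (0.02249862626194954, 0.08442077785730362), 44.55399703979492)
 t36.38 F [ 0.51 -0.02 -0.09] M [-0.004  0.011  0.004]  gap 0.0880 p [0.2597 0.5406 0.2308] q6 -0.06
[[240, 208, 43, 46, 801]]
```

View pics/c9.png

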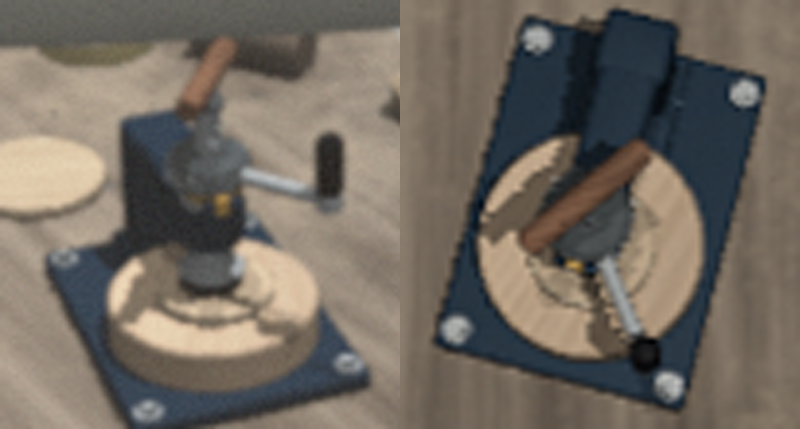

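```bash
python3 - <<'E'
from geo import *
for n in("top0","top9"):
    a=np.load(f"pics/{n}.npz");P=cloud(a);f=a["frame"].astype(int)
    z=np.zeros(f.shape[:2],bool);z[200:240,235:295]=1
    r=z&(P[...,2]>.188)&(P[...,2]<.225);br=r&(f[...,2]>f[...,0]+15)
    for m in(r,br):
        k,l,st,_=cv2.connectedComponentsWithStats(m.astype(np.uint8));i=1+st[1:,4].argmax()
        v,u=np.nonzero(l==i);Q=np.array([world(a,x,y,.204)[:2] for x,y in zip(u,v)],np.float32)
        g=cv2.fitLine(Q,2,0,.01,.01).ravel();R=cv2.minAreaRect(Q)
        print(n,len(Q),"angle %.1f"%(np.degrees(np.arctan2(g[1],g[0]))%180),"c",g[2:].round(4),"rect",R[1],R[2])
    K=(P[...,2]>.16)&(P[...,2]<.19);K[:,:265]=0;K[:232]=0;K[265:]=0;K[:,300:]=0
    c=P[K].mean(0);print("knob",c.round(4),np.arctan2(c[1]-.0092,c[0]-.5302))
E
```

```text
top0 197 angle 57.3 c [0.529  0.0096] rect (0.08404774218797684, 0.019960124045610428) 55.80899429321289
top0 189 angle 57.4 c [0.5293 0.0095] rect (0.08395244926214218, 0.016388021409511566) 57.116641998291016
knob [ 0.4584 -0.0396  0.1772] -2.544906198169129
top9 193 angle 130.3 c [0.5285 0.0092] rect (0.016411639750003815, 0.08370111137628555) 40.27146530151367
top9 186 angle 130.0 c [0.5282 0.0092] rect (0.0159844271838665, 0.08370110392570496) 40.27145767211914
knob [ 0.4499 -0.0246  0.1774] -2.7433236426256316
```

The bar held its angle through the tightening (130°). The knob sits 0.198 rad (17 mm) tighter than found. Nothing outside the press area changed in the top view. I'm handing in.

```bash
python3 -c "
from bench import *
job_done();print(state()['time'])"
```

```text
the job is handed in; nothing more can be done
the job is handed in; nothing more can be done
```

The press is set and the job is handed in. The clock read 36.4 s at the last check before handing in. The call reports no verdict, so what follows rests on my own checks.

**What I did**
1. I gripped the lever knob and swung the lock ring 0.65 rad counter-clockwise to loosen it.
2. I gripped the cross bar and turned it 1.9 rad clockwise. The torque stayed flat until about 1.7 rad, then rose clearly as the foot met the block.
3. I regripped the knob, tightened the ring until the knob read about 9.5 N, then released it and moved the arm back to its start pose.

**Last checks**
- **Lock:** the knob rests 0.198 rad (17 mm) tighter than found. At 0.3 N/mm from where it met the collet, that comes to about 9.9 N, inside the 9–12 N range.
- **Spindle:** the bar turned about 107° in the top view, against 109° commanded. In the top view it is still at 130° after tightening.
- **Glue-up and bench:** the blank and block look centred. Comparing top views before and after shows changes only around the bar and lever.

**Uncertain or disagreeing**
- **Foot force:** this is the least certain number, because it is inferred and not measured directly. Before locking, the turning angle suggests about 6–15 N and the torque about 15–23 N. Tightening the lock adds 8–10 N to that.
- **Readings at rest:** the force and torque readings in free motion had the opposite sign to friction, so I went by their changes and slopes.
- **Bar angle:** one wrist-camera fit gave 134.5° for the final bar angle. I trusted the top view's 130°, since the wrist fit is skewed by the sides of the bar.

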